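# Lock the ring fixture into the bench's bayonet mount

### The arm

A 7-joint arm with a two-finger parallel gripper is mounted at the origin on the work surface. World frame = base frame: x ahead of the robot, y to its left, z up, the work surface at z = 0. Lengths are in m, angles in rad, forces in N, time in s.
With the tool pointing down it reaches from about 0.35 to 0.775 m from the base axis. Payload 3.1 kg.
Tool frame: the origin (TCP) lies on the centre line of the jaws, within the pads' length; the fingertips stand 8 mm ahead of it and the grasp point (between the pads) lies 11 mm behind it (manip.nose_length is the z of the fingertips in the tool frame, in m); z points along the fingers, y is the line along which they close (so a half turn about z gives the same grasp; the last joint's range is limited). The gripper opens to 85 mm and grips with 20 to 120 N. Pads are 22 mm wide; open, the fingers measure 114 mm over their backs; the gripper's body (76 mm by 85 mm) begins 54 mm behind the grasp point. The pads swing forward as they close: fully open they stand 13 mm farther back than shut.
Start: joints at [-1.199, 0.311, 0.014, 1.512, -0.004, 1.319, -0.027], TCP at [0.221, 0.504, 0.201] pointing down, gripper open.
Joint ranges: [-2.7, 2.7], [-0.3, 1.91], [-1.27, 1.3], [0.12, 2.57], [-1.44, 4.58], [0.2, 2.03], [-3.05, 3.05]. Speed limits (rad/s): [2.79, 2.79, 3.14, 3.14, 3.14, 3.14, 3.14].

### API

Orientations are given as a 3x3 rotation matrix whose columns are the frame's x, y, z axes.
In Python, from station import manip gives the robot as it stands. The module is installed in compiled form; this text tells all that it offers.
- The arm moves only by the shell command python3 -m crank 'ROWS' [FORCE]. ROWS is JSON, a list of rows, each a list of 3 entries, a list of its own where there are three numbers: the gripper's target within -1 to 1 (fully open at 1, half-way at 0, shut at -1), then the shift along the tool's x, y, z in units of 2.5 cm (1.0 is 2.5 cm), then the turn, a rotation vector about the tool's x, y, z in units of 0.08 rad (1.0 is 0.08 rad). In form: [[gripper, [tx, ty, tz], [ax, ay, az]], ...]. A call has 1 to 10 rows; each row shifts and turns the commanded pose from where the row before left it, along the tool's axes as they then stand; what a row does not reach is not made up. A row lasts 1/10 s, in which the tool goes at most 50 mm and 8.59 degrees, less where a joint would pass 70% of its speed; a pose out of reach is approached as far as the arm can. A call with a number of a shift or a turn outside -1 to 1 is refused whole. A call with a gripper value outside its range is refused whole. The fingers move at their own pace and stop on an object; FORCE is the grip in N (left out, the last holds). Time passes only in rows, so rows that do not move let the fingers close. It gives the time, the measured TCP pose, the force, the opening and the grip force at its end, in the units of the state.
- manip.state(): the state, without advancing time (a new reading comes with each control period).
- manip.camera(name): name is "side" or "top"; returns (picture, depth): 420x560x3 uint8, red, green, blue; 420x560 float32, m along the optical axis (not along the pixel's ray), 0 where there is no reading.
- manip.camera_model(name): a dict with "intrinsics" (3x3 intrinsics, pixels), "rvec" (rotation vector, rad) and "tvec" (3), from world to camera coordinates, as OpenCV has them. Camera axes: x right, y down, z forward; pixel columns grow to the right and rows downward; lengths in m; the calibration is good to about 2 mm. A picture is of the moment at which its call begins. camera_model takes no time and is no camera call.
- manip.finish_job(): hands the job in; it is judged then, once.
Trained networks look in the newest picture that a camera, given by its name, has taken for a name from the list of things; names that differ only in an ending like _2 or _b are one class to them, and where a whole thing is asked for, a point or a joint stands for the part that bears it (a point fixed in the world has none). Each returns a list of dicts, best first, with "confidence" (0 to 1); they miss things now and then, are a little off and sometimes report something else, mostly with a low value. They report only what shows in the picture. A call takes as long as a camera call. They do not tell look-alikes from the thing itself.
- manip.boxes_of(name, camera): "rect" ([left, top, right, bottom] as shares, 0 to 1, of the picture: columns of its width, rows of its height, round what is visible of it).
- manip.pinpoint(name, camera): "at" ([row, column] as shares, 0 to 1, of the picture: columns of its width, rows of its height: a listed point, or the origin of a listed thing).
The state is a dict: "t": time; "joint_positions": joint angles; "dq": joint speeds; "tau": joint torques, N m; "ee_pos": TCP position; "orientation": TCP orientation; "ft_force": force on the tool from outside, world axes, zero at the start; "moment": the same for the moment, N m; "width": finger opening in m; "gripper_force": force on a finger pad.
Only numpy, scipy, OpenCV 4.12 (cv2) and the standard library are available. Lean on these libraries where they do the work, as an engineer would, in place of code of your own. Each camera call takes 0.05 s, during which the arm holds its last target. There are 200 camera calls.

### The job

Get the gold ring ready for engraving: pick up the fixture with the red clamp block (the gold ring stands in it), lower it onto the bayonet mount so that its two lugs go down through the open entry slots onto the ledges, then twist it clockwise, seen from above, until the lugs have passed under the hooks and drop into the locking notches. Leave it fully down in the notches and let go; leave the blue and green fixtures standing where they are.

Things in the scene. Friction and masses are not known exactly. Their poses are not given: they have to be found in the camera images.
- fixture_red: Loose, upright, 0.3 to 0.45 kg. Aluminium hub 60 mm across, 36 mm high, bore 34 mm open below; on it a red block 52 (x) by 24 (y) by 40 mm, top at 76 mm, to grip across y. Gold ring on top, to 90 mm, for looks only. Two round lugs, 10 mm thick, along +x and -x to 46 mm from the axis, centred 7 mm above the underside; half a turn fits alike. Origin: centre of the hub's underside, z up.
- mount: Bayonet mount, fixed: dark foot 124 mm wide; tapered spigot (27 mm thick, top 46 mm high) enters the bore with 3.5 mm play. Angles counter-clockwise from its x axis, alike half a turn on: open entry slot for a lug at 55 deg (+-12), ledge 24 mm high; locking notch at 0 (+-8), floor 18 mm high, under a yellow hook (31 to -26 deg, 39 to 45 mm high). Origin: centre of the foot's underside, z up.
- fixture_blue: Bystander to be left alone: blue block with a steel disc in it. Otherwise the same hub, lugs and block, in the same sizes, as fixture_red; stands loose on the bench. Origin: centre of the hub's underside, z up.
- fixture_green: Bystander to be left alone: green block with nothing in it. Otherwise the same hub, lugs and block, in the same sizes, as fixture_red; stands loose on the bench. Origin: centre of the hub's underside, z up.
Mind the look-alikes: they are no part of the job. Leave any orange, turquoise or white look-alike of the mount alone.

How it is judged:
By the outcome, as a careful person would: the job done as asked, in the order asked, and still so for the second after the job is handed in, with the robot touching nothing.
It also fails if it takes over 42 s, if anything falls off the work surface, if the arm or the gripper's body presses on something with over 40 N, if the wrist force passes 120 N, or if a joint passes its speed limit or range.

## Working session

There is one attempt and no reset: what is moved stays moved. The work goes in short steps, Python scripts to look and compute and a shell command to move; the robot and the scene stay as the last step left them, time stands still between calls to the robot, and variables do not carry over. Pictures are saved under pics/ and viewed, at most 10 in all, crops included, and the job is handed in when it is done.

```bash
mkdir -p pics; cat > h.py <<'E'
import numpy as np, cv2
from station import manip
def snap(cam,fn=None):
    p,d=manip.camera(cam)
    if fn: cv2.imwrite('pics/'+fn,p[:,:,::-1])
    return p,d
def world(cam,d,mask=None):
    m=manip.camera_model(cam);K=np.array(m["intrinsics"]);R=cv2.Rodrigues(np.array(m["rvec"],float))[0];t=np.array(m["tvec"]).ravel()
    v,u=np.mgrid[:420,:560]
    c=np.stack([(u-K[0,2])/K[0,0]*d,(v-K[1,2])/K[1,1]*d,d],-1)
    w=(c-t)@R
    w[d<=0]=np.nan
    return w
E
python3 - <<'E'
from h import *
for c in ("top","side"):
    p,d=snap(c,c+"1.png"); w=world(c,d)
    m=manip.camera_model(c);R=cv2.Rodrigues(np.array(m["rvec"],float))[0];print(c,'campos',-R.T@np.array(m["tvec"]).ravel())
    for n in("fixture_red","mount"):
        for b in manip.boxes_of(n,c)[:4]: print(n,'box',np.round(np.array(b["rect"])*[560,420,560,420]),round(b["confidence"],2))
        for b in manip.pinpoint(n,c)[:4]:
            r,q=np.array(b["at"])*[420,560]; print(n,'pt row,col',r,q,round(b["confidence"],2),w[min(int(r),419),min(int(q),559)])
s=manip.state();print(s["t"],s["ee_pos"],s["orientation"],s["width"])
E
```

```text
top campos [0.20940374 0.04850445 1.02450377]
fixture_red box [360.  88. 385. 130.] 0.89
fixture_red pt row,col 111.30000000000001 374.024 0.72 [ 0.61689267 -0.19468301  0.05640516]
mount box [262. 183. 319. 237.] 0.87
mount box [151. 146. 207. 205.] 0.75
mount box [224. 113. 283. 163.] 0.74
mount pt row,col 340.62 159.99200000000002 0.88 [0.18309989 0.30299391 0.04262532]
mount pt row,col 171.906 180.824 0.82 [0.53149995 0.23946094 0.04123146]
mount pt row,col 210.42 289.296 0.62 [0.41974613 0.01445719 0.04219445]
mount pt row,col 139.986 252.22400000000002 0.59 [0.59065002 0.07774907 0.03280516]
side campos [ 0.37154924 -0.66779554  0.46853137]
fixture_red box [396. 243. 446. 297.] 0.91
fixture_red pt row,col 284.71799999999996 421.624 0.91 [ 0.61737986 -0.22705872  0.03009262]
mount box [298. 144. 348. 177.] 0.8
mount box [263. 188. 314. 236.] 0.71
mount box [337. 169. 390. 214.] 0.58
mount box [167. 139. 211. 173.] 0.55
mount pt row,col 218.4 291.088 0.94 [ 0.42581281 -0.03982822  0.04129505]
mount pt row,col 162.582 190.904 0.88 [0.18988824 0.25466306 0.02998891]
mount pt row,col 200.00400000000002 364.616 0.71 [ 0.56659728 -0.04111957  0.07603724]
mount pt row,col 165.9 322.112 0.65 [0.52286687 0.19282667 0.03724745]
0.5 [0.22110717 0.50358922 0.20046601] [[-9.15641048e-01  4.01996855e-01  2.38787812e-06]
 [ 4.01996854e-01  9.15641047e-01 -3.97260044e-05]
 [-1.81561680e-05 -3.54148408e-05 -9.99999999e-01]] 0.08549126361335622
```

View pics/top1.png

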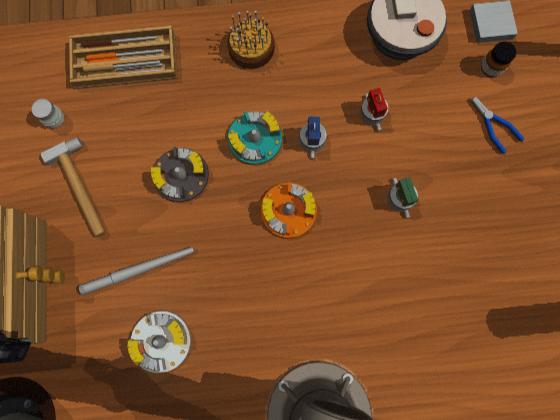

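View pics/side1.png

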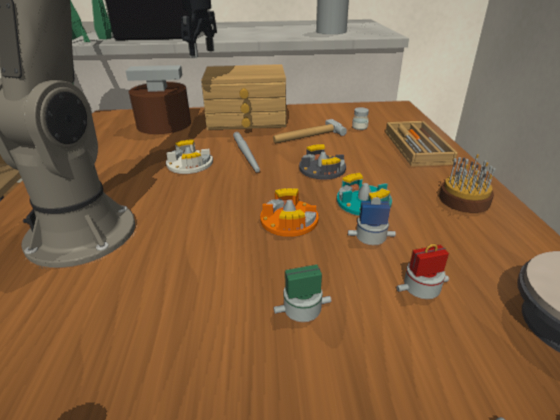

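The top view shows the dark mount at about (180,174), with orange, turquoise and white look-alikes around it. The red fixture is at (376,105), blue at (313,132) and green at (404,194). Next I measure the dark mount and the red fixture.

```bash
python3 - <<'E'
from h import *
p,d=snap("top"); w=world("top",d)
hsv=cv2.cvtColor(p,cv2.COLOR_RGB2HSV)
v,u=np.mgrid[:420,:560]
def box(a,b,c,e): return (u>=a)&(u<=c)&(v>=b)&(v<=e)
B=box(145,142,215,208)
y=B&(hsv[...,0]>20)&(hsv[...,0]<35)&(hsv[...,1]>150)&(hsv[...,2]>130)&(w[...,2]>.033)
P=w[y]; print('yellow',len(P),np.median(P[:,2]))
Z=P[:,:2].astype(np.float32)
_,l,c=cv2.kmeans(Z,2,None,(3,100,1e-6),10,cv2.KMEANS_PP_CENTERS)
print(c,c.mean(0),np.degrees(np.arctan2(*(c[1]-c[0])[::-1])))
foot=B&(w[...,2]>.005); 
F=w[foot][:,:2].astype(np.float32);print('foot circle',cv2.minEnclosingCircle(F), len(F))
# angle histogram of yellow about centre
c0=c.mean(0); a=np.degrees(np.arctan2(Z[:,1]-c0[1],Z[:,0]-c0[0]));r=np.hypot(*(Z-c0).T)
for k in(0,1):
  ak=a[l.ravel()==k]; ak=np.where(ak<-90,ak+360,ak) ; print(np.percentile(ak,[1,3,50,97,99]))
print('r',np.percentile(r,[2,50,98]))
s=B&(w[...,2]>.0455)&~y; print('spigot',s.sum(),np.nanmedian(w[s],0))
B=box(345,78,400,140)
r=B&((hsv[...,0]<8)|(hsv[...,0]>172))&(hsv[...,1]>150)&(w[...,2]>.068)&(w[...,2]<.085)
P=w[r];print('red',len(P),np.median(P[:,2]))
print(cv2.minAreaRect((P[:,:2]*1000).astype(np.float32)),P.mean(0))
al=B&(w[...,2]>.004)&(w[...,2]<.02); P=w[al];rc=np.array(cv2.minAreaRect((w[r][:,:2]).astype(np.float32))[0])
far=np.hypot(*(P[:,:2]-rc).T)>.034;print('lug pts',np.round(P[far],3)[:30])
big=np.hstack([cv2.resize(p[140:210,145:215],(400,400),interpolation=2),cv2.resize(p[75:145,340:410],(400,400),interpolation=2)])
cv2.imwrite('pics/c1.png',big[:,:,::-1])
E
```

```text
yellow 370 0.04640138192916545
[[0.5452845  0.20243779]
 [0.5221066  0.28852442]] [0.5336956 0.2454811] 105.068954
foot circle ((0.5332475900650024, 0.2455415278673172), 0.10348643362522125) 2437
[-88.54153183 -88.04756699 -61.25736618 267.80725769 269.00996643]
[ 78.1729599   79.12341904 103.93601227 131.59230042 133.37365906]
r [0.03653426 0.04666261 0.05524582]
spigot 25 [0.53184041 0.24618991 0.04698987]
red 245 0.07676431133741694
((633.25, -202.15802001953125), (52.793479919433594, 24.4786434173584), 9.397932052612305) [ 0.63170691 -0.20071216  0.07634404]
lug pts [[ 0.727 -0.164  0.005]
 [ 0.723 -0.197  0.006]
 [ 0.719 -0.231  0.006]
 [ 0.716 -0.259  0.006]
 [ 0.715 -0.269  0.005]
 [ 0.724 -0.156  0.007]
 [ 0.724 -0.166  0.005]
 [ 0.716 -0.245  0.004]
 [ 0.712 -0.271  0.005]
 [ 0.722 -0.161  0.005]
 [ 0.721 -0.168  0.005]
 [ 0.72  -0.172  0.007]
 [ 0.717 -0.21   0.004]
 [ 0.716 -0.217  0.005]
 [ 0.714 -0.238  0.004]
 [ 0.712 -0.254  0.004]
 [ 0.712 -0.257  0.004]
 [ 0.711 -0.259  0.005]
 [ 0.716 -0.171  0.009]
 [ 0.708 -0.266  0.004]
 [ 0.717 -0.163  0.005]
 [ 0.707 -0.253  0.005]
 [ 0.709 -0.207  0.005]
 [ 0.71  -0.155  0.004]
 [ 0.71  -0.157  0.004]
 [ 0.709 -0.159  0.005]
 [ 0.703 -0.218  0.004]
 [ 0.7   -0.25   0.005]
 [ 0.698 -0.262  0.004]
 [ 0.696 -0.275  0.006]]
```

View pics/c1.png

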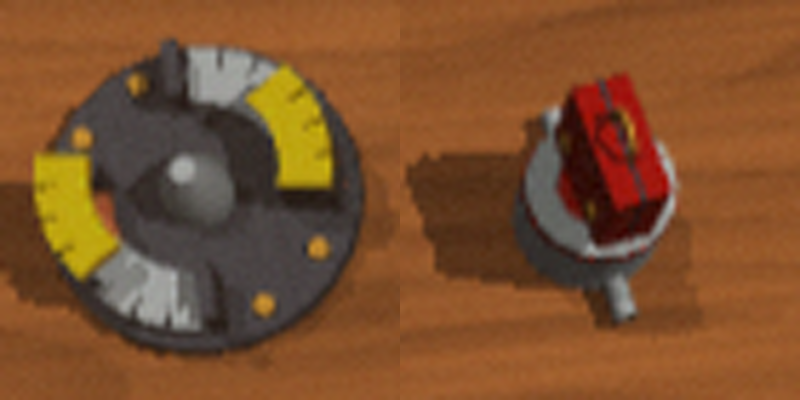

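The close-up shows the dark mount with its yellow hooks at about 103° in world terms and its grey slots at about 158°. The red block's long axis is at about 9.4°, centred near (0.633, -0.202). I set out towards the red fixture.

```bash
python3 -m crank '[[1,[-0.98,-0.71,0],[0,0,0]],[1,[-0.98,-0.71,0],[0,0,0]],[1,[-0.98,-0.71,0],[0,0,0]],[1,[-0.98,-0.71,0],[0,0,0]],[1,[-0.98,-0.71,0],[0,0,0]],[1,[-0.98,-0.71,0],[0,0,0]],[1,[-0.98,-0.71,0],[0,0,0]],[1,[-0.98,-0.71,0],[0,0,0]],[1,[-0.98,-0.71,0],[0,0,0]],[1,[-0.98,-0.71,0],[0,0,0]]]'
python3 -m crank '[[1,[-0.98,-0.71,0],[0,0,0]],[1,[-0.98,-0.71,0],[0,0,0]],[1,[-0.98,-0.71,0],[0,0,0]],[1,[-0.98,-0.71,0],[0,0,0]],[1,[-0.98,-0.71,0],[0,0,0]],[1,[-0.98,-0.71,0],[0,0,0]],[1,[-0.98,-0.71,0],[0,0,0]],[1,[-0.98,-0.71,0],[0,0,0]],[1,[-0.98,-0.71,0],[0,0,0]],[1,[-0.98,-0.71,0],[0,0,0]]]'
python3 -m crank '[[1,[-0.98,-0.71,0],[0,0,0]],[1,[-0.98,-0.71,0],[0,0,0]],[1,[-0.98,-0.71,0],[0,0,-0.9]],[1,[0,0,0],[0,0,-0.9]],[1,[0,0,0],[0,0,-0.9]],[1,[0,0,0],[0,0,-0.9]],[1,[0,0,0],[0,0,-0.9]],[1,[0,0,0],[0,0,-0.9]],[1,[0,0,0],[0,0,-0.9]],[1,[0,0,0],[0,0,-0.9]]]'
cat >> h.py <<'E'
def togo(x,y,z,ang):
    s=manip.state();R=np.array(s["orientation"]);p=np.array(s["ee_pos"])
    cur=np.degrees(np.arctan2(R[1,0],R[0,0]))
    da=(ang-cur+180)%360-180
    print('t',s["t"],'pos',p.round(4),'ang',round(cur,2),'tilt',R[:,2].round(4),'shift units',(R.T@(np.array([x,y,z])-p)/.025).round(2),'az units',round(-np.radians(da)/.08,2),'F',np.round(s["ft_force"],1),'M',np.round(s["moment"],2),'w',round(s["width"],4),'g',round(s["gripper_force"],1))
E
python3 -c "
from h import *
togo(.6333,-.2022,.052,189.4)
p,d=snap('top','t2.png')
snap('side','s2.png')"
```

```text
t: 1.55
ee_pos: [0.3746, 0.2416, 0.2008]
orientation: [[-0.916, 0.402, 0.001], [0.402, 0.916, 0.001], [-0.0, 0.001, -1.0]]
ft_force: [0.1, -0.3, 0.6]
width: 0.0853
gripper_force: 0.0
t: 2.55
ee_pos: [0.5277, -0.0193, 0.2007]
orientation: [[-0.916, 0.402, 0.0], [0.402, 0.916, 0.0], [-0.0, 0.0, -1.0]]
ft_force: [0.2, -0.1, 0.1]
width: 0.0858
gripper_force: 0.0
t: 3.55
ee_pos: [0.573, -0.0966, 0.2005]
orientation: [[-0.986, -0.165, 0.0], [-0.165, 0.986, 0.0], [-0.0, 0.0, -1.0]]
ft_force: [-0.2, -0.2, 0.5]
width: 0.0853
gripper_force: 0.0
t 3.55 pos [ 0.573  -0.0966  0.2005] ang -170.52 tilt [ 0.e+00  1.e-04 -1.e+00] shift units [-1.68 -4.56  5.94] az units 0.02 F [-0.2 -0.2  0.5] M [ 0.02 -0.01  0.02] w 0.0853 g 0.0
```

```bash
python3 -m crank '[[1,[-0.34,-0.91,0],[0,0,0]],[1,[-0.34,-0.91,0],[0,0,0]],[1,[-0.34,-0.91,0],[0,0,0]],[1,[-0.34,-0.91,0],[0,0,0]],[1,[-0.34,-0.91,0],[0,0,0]],[1,[0,0,0.7],[0,0,0]],[1,[0,0,0.7],[0,0,0]],[1,[0,0,0.7],[0,0,0]],[1,[0,0,0],[0,0,0]]]'
python3 -c "
from h import *
togo(.6333,-.2022,.052,189.4)
p,d=snap('side');w=world('side',d)
cv2.imwrite('pics/s3.png',cv2.resize(p[120:340,300:540],None,fx=2.5,fy=2.5)[:,:,::-1])
hsv=cv2.cvtColor(p,cv2.COLOR_RGB2HSV)
r=((hsv[...,0]<6)|(hsv[...,0]>172))&(hsv[...,1]>170)&(np.hypot(w[...,0]-.633,w[...,1]+.2)<.05)
P=w[r&(w[...,2]>.04)];print(len(P))
t=P[P[:,2]>.0745];print('top',len(t),cv2.minAreaRect((t[:,:2]*1000).astype(np.float32)))
f=P[(P[:,2]<.072)];print('front',len(f),f.mean(0),np.percentile(f[:,0],[1,99]),'slope',np.degrees(np.arctan(np.polyfit(f[:,0],f[:,1],1)[0])))
"
```

```text
t: 4.55
ee_pos: [0.6313, -0.2011, 0.1447]
orientation: [[-0.987, -0.16, -0.006], [-0.16, 0.987, 0.002], [0.006, 0.003, -1.0]]
ft_force: [-0.3, 0.6, -1.5]
width: 0.0853
gripper_force: 0.0
t 4.55 pos [ 0.6313 -0.2011  0.1447] ang -170.78 tilt [-0.0062  0.0022 -1.    ] shift units [-0.09 -0.07  3.71] az units -0.04 F [-0.3  0.6 -1.5] M [-0.01  0.    0.07] w 0.0853 g 0.0
766
top 220 ((631.6507568359375, -204.0355682373047), (51.06967544555664, 23.782350540161133), 9.335160255432129)
front 503 [ 0.62939261 -0.21256992  0.05637503] [0.60625288 0.65889085] slope 3.040170994268692
```

View pics/s3.png

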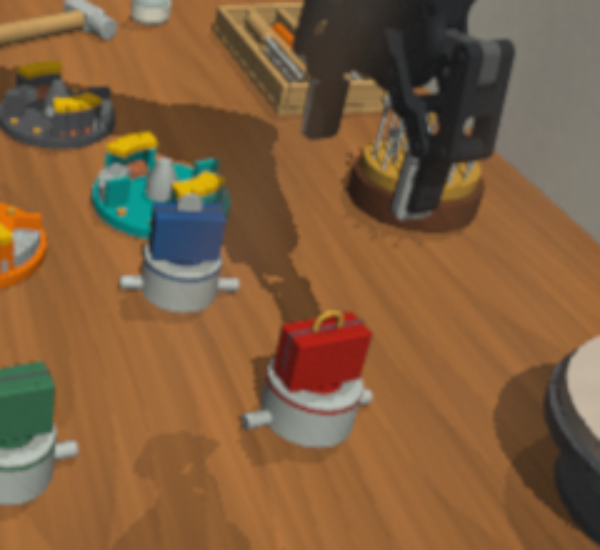

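```bash
python3 -m crank '[[1,[0,0,0.6],[0,0,0]],[1,[0,0,0.7],[0,0,0]],[1,[0,0,0.7],[0,0,0]],[1,[0,0,0.7],[0,0,0]],[1,[0,0,0.5],[0,0,0]],[1,[0,0,0.4],[0,0,0]],[1,[0,0,0],[0,0,0]],[1,[0,0,0],[0,0,0]]]'
python3 -c "
from h import *
togo(.6325,-.203,.052,189.4)"
```

```text
t: 5.4
ee_pos: [0.6338, -0.2023, 0.0587]
orientation: [[-0.987, -0.161, 0.001], [-0.161, 0.987, -0.0], [-0.001, -0.001, -1.0]]
ft_force: [-0.3, -0.4, -0.1]
width: 0.0854
gripper_force: 0.0
t 5.4 pos [ 0.6338 -0.2023  0.0587] ang -170.71 tilt [ 1.1e-03 -4.0e-04 -1.0e+00] shift units [ 0.06 -0.02  0.27] az units -0.02 F [-0.3 -0.4 -0.1] M [-0.03  0.02 -0.05] w 0.0854 g 0.0
```

```bash
python3 -m crank '[[1,[0,0,0.25],[0,0,0]],[-1,[0,0,0],[0,0,0]],[-1,[0,0,0],[0,0,0]],[-1,[0,0,0],[0,0,0]],[-1,[0,0,0],[0,0,0]],[-1,[0,0,0],[0,0,0]],[-1,[0,0,0],[0,0,0]],[-1,[0,0,0],[0,0,0]]]' 70
python3 -c "
from h import *
togo(.6325,-.203,.052,189.4)"
```

```text
t: 6.2
ee_pos: [0.6333, -0.2021, 0.0518]
orientation: [[-0.987, -0.162, 0.0], [-0.162, 0.987, 0.0], [-0.0, 0.0, -1.0]]
ft_force: [1.2, -0.1, 0.2]
width: 0.0001
gripper_force: 0.0
t 6.2 pos [ 0.6333 -0.2021  0.0518] ang -170.7 tilt [ 0.  0. -1.] shift units [ 0.04 -0.03 -0.01] az units -0.02 F [ 1.2 -0.1  0.2] M [-0.01  0.02  0.06] w 0.0001 g 0.0
```

The fingers closed to zero width, so they missed the block. I take a look before doing anything else.

```bash
python3 -c "
from h import *
p,d=snap('side');q,e=snap('top')
w=world('side',d)
cv2.imwrite('pics/s4.png',np.hstack([cv2.resize(p[180:340,320:480],(400,400)),cv2.resize(q[40:180,320:460],(400,400))])[:,:,::-1])
togo(.6325,-.203,.052,189.4)
"
```

```text
t 6.3 pos [ 0.6333 -0.2021  0.0518] ang -170.7 tilt [ 1.e-04 -0.e+00 -1.e+00] shift units [ 0.04 -0.03 -0.01] az units -0.02 F [ 0.2 -1.4  0.2] M [0.02 0.02 0.02] w 0.0004 g 0.0
```

View pics/s4.png

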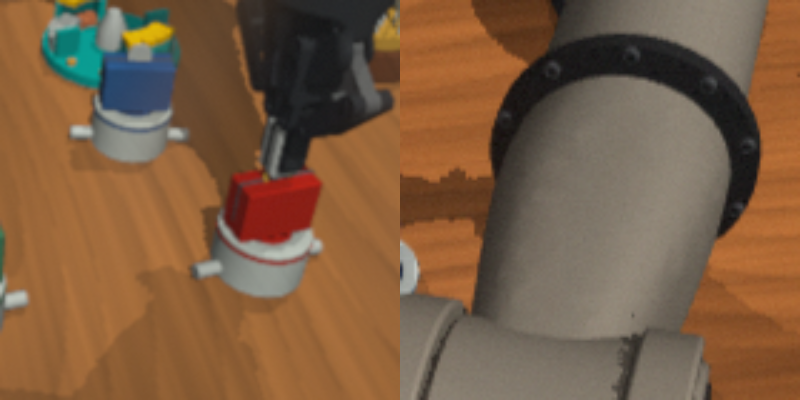

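The side view shows the shut fingertips behind and above the block's top, although the state puts the TCP inside it. I measure where the gripper really is.

```bash
python3 -c "
from h import *
p,d=snap('side');w=world('side',d)
m=manip.camera_model('side')
s=manip.state()
pr=lambda X:cv2.projectPoints(np.array([X],float),np.array(m['rvec'],float),np.array(m['tvec'],float),np.array(m['intrinsics'],float),None)[0].ravel().round(1)
print('tcp px',pr(s['ee_pos']),'tip px',pr(np.array(s['ee_pos'])-[0,0,.008]),'block top centre',pr([.632,-.203,.076]), 'origin',pr([0,0,0]))
hsv=cv2.cvtColor(p,cv2.COLOR_RGB2HSV)
v,u=np.mgrid[:420,:560]
g=(hsv[...,1]<90)&(u>410)&(u<480)&(v>175)&(v<256)&(w[...,2]>.07)&(w[...,2]<.25)
for lo in np.arange(.06,.2,.015):
  P=w[g&(w[...,2]>=lo)&(w[...,2]<lo+.015)]
  if len(P): print(round(lo,3),len(P),P[:,:2].mean(0).round(3),P[:,:2].min(0).round(3),P[:,:2].max(0).round(3))
for r in range(200,262,5): print(r,[tuple(w[r,c].round(3)) for c in (425,431,437)],p[r,431])
"
```

```text
tcp px [427.4 262.8] tip px [426.4 266.5] block top centre [429.7 251.4] origin [ 81.6 233.6]
0.075 39 [ 0.633 -0.205] [ 0.622 -0.21 ] [ 0.653 -0.197]
0.09 133 [ 0.629 -0.21 ] [ 0.621 -0.217] [ 0.642 -0.196]
0.105 136 [ 0.627 -0.209] [ 0.62  -0.217] [ 0.641 -0.191]
0.12 153 [ 0.626 -0.21 ] [ 0.616 -0.236] [ 0.646 -0.179]
0.135 314 [ 0.626 -0.211] [ 0.613 -0.248] [ 0.649 -0.163]
0.15 425 [ 0.624 -0.211] [ 0.613 -0.259] [ 0.651 -0.151]
0.165 610 [ 0.628 -0.224] [ 0.611 -0.265] [ 0.654 -0.149]
0.18 541 [ 0.626 -0.221] [ 0.61  -0.254] [ 0.646 -0.158]
0.195 249 [ 0.632 -0.233] [ 0.621 -0.244] [ 0.648 -0.203]
200 [(np.float64(0.613), np.float64(-0.189), np.float64(0.164)), (np.float64(0.618), np.float64(-0.198), np.float64(0.169)), (np.float64(0.617), np.float64(-0.217), np.float64(0.181))] [34 33 34]
205 [(np.float64(0.614), np.float64(-0.19), np.float64(0.156)), (np.float64(0.619), np.float64(-0.198), np.float64(0.161)), (np.float64(0.618), np.float64(-0.218), np.float64(0.173))] [31 28 29]
210 [(np.float64(0.615), np.float64(-0.192), np.float64(0.148)), (np.float64(0.621), np.float64(-0
[... 1354 characters left out ...]
p.float64(-0.211), np.float64(0.096)), (np.float64(0.635), np.float64(-0.213), np.float64(0.097))] [79 81 78]
250 [(np.float64(0.624), np.float64(-0.203), np.float64(0.08)), (np.float64(0.635), np.float64(-0.201), np.float64(0.077)), (np.float64(0.643), np.float64(-0.203), np.float64(0.078))] [89 89 86]
255 [(np.float64(0.621), np.float64(-0.212), np.float64(0.077)), (np.float64(0.63), np.float64(-0.213), np.float64(0.077)), (np.float64(0.64), np.float64(-0.213), np.float64(0.077))] [153  32  20]
260 [(np.float64(0.621), np.float64(-0.215), np.float64(0.069)), (np.float64(0.632), np.float64(-0.213), np.float64(0.067)), (np.float64(0.642), np.float64(-0.212), np.float64(0.065))] [138  27  19]
```

```bash
python3 -c "
from h import *
print(manip.nose_length,[a for a in dir(manip) if a[0]!='_'])
s=manip.state();print(s['joint_positions'],s['ee_pos'],s['width'])"
```

```text
0.008 ['IKError', 'boxes_of', 'camera', 'camera_model', 'finish_job', 'nose_length', 'pinpoint', 'state']
[ 0.05084311  0.67222306  0.38203552  1.37388007 -0.25785293  1.14443899
  2.19718845] [ 0.63326586 -0.2021073   0.05175227] 5.390954434642397e-05
```

The table (z≈0.002) and block top (0.077) read correctly by camera, so the calibration holds. The fingertips really stand at z≈0.09, so the state's z reads about 45 mm too low; x and y agree. I open, descend 20 mm and check that offset again.

```bash
cat >> h.py <<'E'
def tips(x,y):
    p,d=snap('side');w=world('side',d);hsv=cv2.cvtColor(p,cv2.COLOR_RGB2HSV)
    g=(hsv[...,1]<90)&(np.abs(w[...,0]-x)<.06)&(np.abs(w[...,1]-y)<.075)&(w[...,2]>.045)
    # gripper pixel columns: lowest z per y-bin
    P=w[g]
    for lo in np.arange(-.075,.075,.01):
        q=P[(P[:,1]-y>=lo)&(P[:,1]-y<lo+.01)]
        if len(q)>5: print('y%+.3f n%d zmin %.3f z5%% %.3f x %.3f..%.3f'%(lo,len(q),q[:,2].min(),np.percentile(q[:,2],3),q[:,0].min(),q[:,0].max()))
    return p
E
python3 -m crank '[[1,[0,0,0],[0,0,0]],[1,[0,0,0],[0,0,0]],[1,[0,0,0],[0,0,0]],[1,[0,0,0],[0,0,0]],[1,[0,0,0.4],[0,0,0]],[1,[0,0,0.4],[0,0,0]],[1,[0,0,0],[0,0,0]]]'
python3 -c "
from h import *
p=tips(.633,-.202)
cv2.imwrite('pics/s5.png',cv2.resize(p[150:310,340:520],None,fx=3,fy=3)[:,:,::-1])
togo(.633,-.2025,.007,189.4)"
```

```text
t: 7.05
ee_pos: [0.6313, -0.2012, 0.0289]
orientation: [[-0.987, -0.161, -0.005], [-0.161, 0.987, 0.002], [0.004, 0.003, -1.0]]
ft_force: [-0.7, 0.1, -1.0]
width: 0.0853
gripper_force: 0.0
y-0.075 n556 zmin 0.119 z5% 0.124 x 0.628..0.655
y-0.065 n290 zmin 0.085 z5% 0.095 x 0.628..0.653
y-0.055 n1612 zmin 0.073 z5% 0.085 x 0.615..0.654
y-0.045 n2218 zmin 0.082 z5% 0.138 x 0.598..0.646
y-0.035 n6186 zmin 0.130 z5% 0.172 x 0.584..0.660
y-0.025 n2448 zmin 0.138 z5% 0.162 x 0.573..0.666
y-0.015 n1129 zmin 0.135 z5% 0.168 x 0.573..0.667
y-0.005 n664 zmin 0.047 z5% 0.146 x 0.593..0.668
y+0.005 n344 zmin 0.135 z5% 0.142 x 0.594..0.621
y+0.015 n80 zmin 0.139 z5% 0.141 x 0.598..0.619
y+0.025 n67 zmin 0.129 z5% 0.130 x 0.608..0.624
y+0.035 n235 zmin 0.074 z5% 0.077 x 0.608..0.634
y+0.045 n126 zmin 0.073 z5% 0.079 x 0.610..0.635
y+0.055 n210 zmin 0.119 z5% 0.124 x 0.608..0.631
y+0.065 n38 zmin 0.121 z5% 0.125 x 0.607..0.629
t 7.1 pos [ 0.6319 -0.2016  0.0299] ang -170.71 tilt [-0.0033  0.0011 -1.    ] shift units [-0.04 -0.05  0.91] az units -0.02 F [ 0.5 -0.1 -0.1] M [-0.03 -0.05 -0.01] w 0.0853 g 0.0
```

View pics/s5.png

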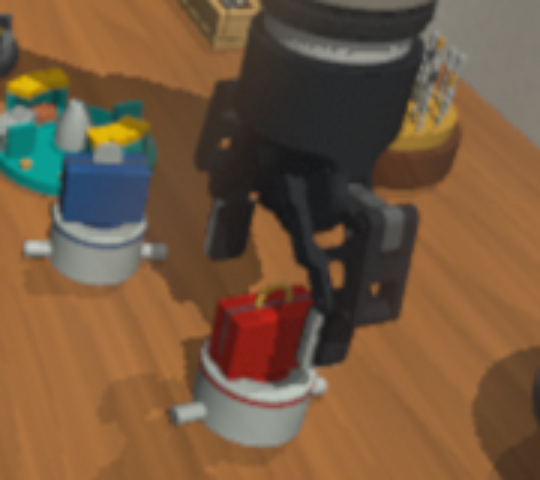

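The open gripper straddles the red block at about (265,335) in this crop. Its tips are at z≈0.074 while the state implies 0.036, so the offset holds at about +40 mm. I lower another 18 mm and close.

```bash
python3 -m crank '[[1,[0,0,0.35],[0,0,0]],[1,[0,0,0.35],[0,0,0]],[1,[0,0,0],[0,0,0]],[-1,[0,0,0],[0,0,0]],[-1,[0,0,0],[0,0,0]],[-1,[0,0,0],[0,0,0]],[-1,[0,0,0],[0,0,0]],[-1,[0,0,0],[0,0,0]],[-1,[0,0,0],[0,0,0]]]' 70
python3 -c "
from h import *
togo(.633,-.2025,.012,189.4)"
```

```text
t: 8.0
ee_pos: [0.6338, -0.2025, 0.0149]
orientation: [[-0.987, -0.162, 0.001], [-0.162, 0.987, -0.001], [-0.001, -0.001, -1.0]]
ft_force: [0.4, -0.9, 2.3]
width: 0.023
gripper_force: 69.6
t 8.0 pos [ 0.6338 -0.2025  0.0149] ang -170.7 tilt [ 1.4e-03 -5.0e-04 -1.0e+00] shift units [0.03 0.   0.12] az units -0.02 F [ 0.4 -0.9  2.3] M [-0.05 -0.02  0.06] w 0.023 g 69.6
```

Gripped: width 23 mm at 70 N. With the underside at 0 the state z is 0.015. I lift and carry to the mount.

```bash
python3 -m crank '[[-1,[0,0,-0.4],[0,0,0]],[-1,[0,0,-0.8],[0,0,0]],[-1,[0,0,-0.8],[0,0,0]],[-1,[0,0,-0.8],[0,0,0]],[-1,[0,0,-0.8],[0,0,0]],[-1,[0,0,-0.8],[0,0,0]],[-1,[0,0,-0.8],[0,0,0]],[-1,[0,0,0],[0,0,0]]]'
python3 -m crank '[[-1,[0.05,0.5,0],[0,0,0]],[-1,[0.05,0.9,0],[0,0,0]],[-1,[0.05,0.9,0],[0,0,0]],[-1,[0.05,0.9,0],[0,0,0]],[-1,[0.05,0.9,0],[0,0,0]],[-1,[0.05,0.9,0],[0,0,0]],[-1,[0.05,0.9,0],[0,0,0]],[-1,[0.05,0.9,0],[0,0,0]],[-1,[0.05,0.9,0],[0,0,0]],[-1,[0.05,0.9,0],[0,0,0]]]'
python3 -m crank '[[-1,[0.05,0.9,0],[0,0,0]],[-1,[0.05,0.9,0],[0,0,0]],[-1,[0.05,0.9,0],[0,0,0]],[-1,[0.05,0.9,0],[0,0,0]],[-1,[0.05,0.9,0],[0,0,0]],[-1,[0.05,0.9,0],[0,0,0]],[-1,[0.05,0.9,0],[0,0,0]],[-1,[0.05,0.9,0],[0,0,0]],[-1,[0.05,0.9,0],[0,0,0]],[-1,[0.05,0.7,0],[0,0,0]]]'
python3 -m crank '[[-1,[0,0,0],[0,0,0.7]],[-1,[0,0,0],[0,0,0.7]],[-1,[0,0,0],[0,0,0.7]],[-1,[0,0,0],[0,0,0.7]],[-1,[0,0,0],[0,0,0.7]],[-1,[0,0,0],[0,0,0.7]],[-1,[0,0,0],[0,0,0.7]],[-1,[0,0,0],[0,0,0.7]],[-1,[0,0,0],[0,0,0.7]],[-1,[0,0,0],[0,0,0.6]]]'
python3 -c "
from h import *
togo(.533,.2455,.082,157.7)"
```

```text
t: 8.8
ee_pos: [0.6349, -0.2029, 0.1474]
orientation: [[-0.987, -0.162, 0.005], [-0.162, 0.987, -0.002], [-0.005, -0.003, -1.0]]
ft_force: [1.5, 0.2, -4.1]
width: 0.0233
gripper_force: 69.0
t: 9.8
ee_pos: [0.5835, 0.0104, 0.1419]
orientation: [[-0.987, -0.163, -0.005], [-0.163, 0.987, 0.001], [0.005, 0.002, -1.0]]
ft_force: [-0.0, 0.1, -3.3]
width: 0.0232
gripper_force: 68.8
t: 10.8
ee_pos: [0.5349, 0.2256, 0.1419]
orientation: [[-0.986, -0.164, -0.005], [-0.164, 0.986, -0.0], [0.005, 0.001, -1.0]]
ft_force: [0.2, -0.5, -4.3]
width: 0.023
gripper_force: 68.9
t: 11.8
ee_pos: [0.5355, 0.2236, 0.142]
orientation: [[-0.925, 0.381, -0.005], [0.381, 0.925, -0.001], [0.004, -0.003, -1.0]]
ft_force: [0.6, -0.4, -2.9]
width: 0.0232
gripper_force: 69.0
t 11.8 pos [0.5355 0.2236 0.142 ] ang 157.61 tilt [-0.0049 -0.0012 -1.    ] shift units [0.42 0.78 2.4 ] az units -0.02 F [ 0.6 -0.4 -2.9] M [-0.03  0.04 -0.01] w 0.0232 g 69.0
```

```bash
python3 -m crank '[[-1,[0.42,0.78,0],[0,0,0]],[-1,[0,0,0.8],[0,0,0]],[-1,[0,0,0.8],[0,0,0]],[-1,[0,0,0.2],[0,0,0]],[-1,[0,0,0],[0,0,0]],[-1,[0,0,0],[0,0,0]]]'
python3 -c "
from h import *
togo(.533,.2455,.082,157.7)
p,d=snap('side');w=world('side',d);hsv=cv2.cvtColor(p,cv2.COLOR_RGB2HSV)
cv2.imwrite('pics/s6.png',cv2.resize(p[70:200,250:400],None,fx=4,fy=4,interpolation=2)[:,:,::-1])
near=np.hypot(w[...,0]-.533,w[...,1]-.2455)<.075
r=near&((hsv[...,0]<6)|(hsv[...,0]>172))&(hsv[...,1]>170)
P=w[r];print('red z',np.percentile(P[:,2],[1,50,99]))
y=near&(hsv[...,0]>20)&(hsv[...,0]<35)&(hsv[...,1]>150)&(w[...,2]>.033)&(w[...,2]<.06)
P=w[y];
for k in(P[P[:,1]<.2455],P[P[:,1]>.2455]): print('hook',len(k),np.median(k,0).round(4),np.percentile(k,[1,99],axis=0).round(4).tolist())
v,u=np.mgrid[:420,:560]
g=near&(hsv[...,1]<70)&(w[...,2]>.06)&(w[...,2]<.115)
for lo in np.arange(.06,.12,.006):
  q=w[g&(w[...,2]>=lo)&(w[...,2]<lo+.006)]
  if len(q)>4: print(round(lo,3),len(q),'x',q[:,0].min().round(4),q[:,0].max().round(4),'y',q[:,1].min().round(4),q[:,1].max().round(4))
"
```

```text
t: 12.4
ee_pos: [0.5359, 0.2453, 0.0995]
orientation: [[-0.925, 0.38, 0.0], [0.38, 0.925, 0.0], [-0.0, 0.0, -1.0]]
ft_force: [-0.1, -0.0, -3.4]
width: 0.0229
gripper_force: 68.9
t 12.4 pos [0.5359 0.2453 0.0995] ang 157.67 tilt [ 1.e-04  1.e-04 -1.e+00] shift units [ 0.11 -0.04  0.7 ] az units -0.01 F [-0.1 -0.  -3.4] M [-0.03  0.   -0.  ] w 0.0229 g 68.9
red z [0.11925344 0.14228071 0.16208959]
hook 101 [0.5451 0.1978 0.0462] [[0.5225, 0.1885, 0.0388], [0.5669, 0.2149, 0.0479]]
hook 72 [0.5179 0.284  0.0454] [[0.4965, 0.2726, 0.0347], [0.5401, 0.2969, 0.048]]
0.084 28 x 0.5072 0.5758 y 0.213 0.2365
0.09 84 x 0.492 0.5801 y 0.2149 0.2605
0.096 72 x 0.492 0.5752 y 0.2145 0.2605
0.102 55 x 0.5065 0.5611 y 0.214 0.2384
0.108 52 x 0.5062 0.5599 y 0.2138 0.2389
0.114 6 x 0.5103 0.5508 y 0.2147 0.2293
```

View pics/s6.png

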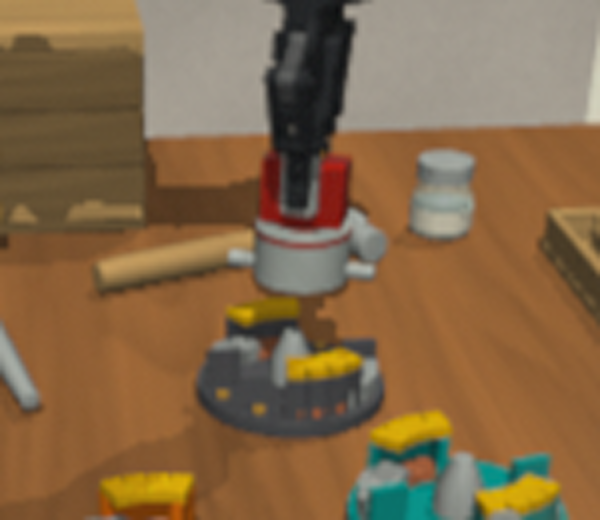

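The crop shows the fixture held about 40 mm above the dark mount, with the spigot at about (290,345). The side camera puts the hub about 2–3 mm too far in x relative to the mount. I correct that and lower it.

```bash
python3 -m crank '[[-1,[0.11,-0.04,0],[0,0,0]],[-1,[0,0,0.4],[0,0,0]],[-1,[0,0,0.4],[0,0,0]],[-1,[0,0,0.4],[0,0,0]],[-1,[0,0,0.4],[0,0,0]],[-1,[0,0,0.3],[0,0,0]],[-1,[0,0,0],[0,0,0]],[-1,[0,0,0],[0,0,0]]]'
python3 -c "
from h import *
togo(.533,.245,.037,157.7)"
```

```text
t: 13.25
ee_pos: [0.5331, 0.2452, 0.0515]
orientation: [[-0.925, 0.38, -0.0], [0.38, 0.925, -0.0], [0.0, -0.0, -1.0]]
ft_force: [0.1, -0.5, -3.5]
width: 0.0228
gripper_force: 69.0
t 13.25 pos [0.5331 0.2452 0.0515] ang 157.67 tilt [-1.e-04 -2.e-04 -1.e+00] shift units [ 0.   -0.01  0.58] az units -0.01 F [ 0.1 -0.5 -3.5] M [ 0.01 -0.01  0.02] w 0.0228 g 69.0
```

No contact so far, and the underside is at about 36 mm with the spigot in the bore. I continue down to the ledge.

```bash
python3 -m crank '[[-1,[0,0,0.2],[0,0,0]],[-1,[0,0,0.2],[0,0,0]],[-1,[0,0,0.15],[0,0,0]],[-1,[0,0,0.1],[0,0,0]],[-1,[0,0,0],[0,0,0]],[-1,[0,0,0],[0,0,0]]]'
python3 -c "
from h import *
togo(.533,.245,.037,157.7)"
```

```text
t: 13.85
ee_pos: [0.5329, 0.2453, 0.0366]
orientation: [[-0.925, 0.38, -0.0], [0.38, 0.925, 0.0], [0.0, 0.0, -1.0]]
ft_force: [-3.4, -1.2, 6.3]
width: 0.0227
gripper_force: 70.1
t 13.85 pos [0.5329 0.2453 0.0366] ang 157.67 tilt [-3.e-04  4.e-04 -1.e+00] shift units [-0.01 -0.01 -0.01] az units -0.01 F [-3.4 -1.2  6.3] M [-0.33  0.82  0.06] w 0.0227 g 70.1
```

The lugs are on the ledges: state z 0.0366 against 0.037 expected, with about 10 N of contact. Now I twist clockwise.

```bash
python3 -m crank '[[-1,[0,0,0],[0,0,0.6]],[-1,[0,0,0],[0,0,0.6]],[-1,[0,0,0],[0,0,0.6]],[-1,[0,0,0],[0,0,0.6]],[-1,[0,0,0],[0,0,0.6]],[-1,[0,0,0],[0,0,0.6]]]'
python3 -c "
from h import *
togo(.533,.245,.031,102.7)"
```

```text
t: 14.45
ee_pos: [0.5347, 0.246, 0.0367]
orientation: [[-0.778, 0.628, 0.003], [0.628, 0.778, 0.002], [-0.002, 0.003, -1.0]]
ft_force: [-0.9, -0.5, 1.6]
width: 0.0233
gripper_force: 70.2
t 14.45 pos [0.5347 0.246  0.0367] ang 141.11 tilt [ 0.0035  0.0015 -1.    ] shift units [ 0.03 -0.08  0.23] az units 8.38 F [-0.9 -0.5  1.6] M [-0.05  0.15  0.1 ] w 0.0233 g 70.2
```

```bash
python3 -m crank '[[-1,[0,0,0.02],[0,0,0.6]],[-1,[0,0,0.02],[0,0,0.7]],[-1,[0,0,0],[0,0,0.7]],[-1,[0,0,0],[0,0,0.7]],[-1,[0,0,0],[0,0,0.7]],[-1,[0,0,0],[0,0,0.7]],[-1,[0,0,0],[0,0,0.7]],[-1,[0,0,0],[0,0,0.7]],[-1,[0,0,0],[0,0,0.7]],[-1,[0,0,0],[0,0,0.5]]]'
python3 -c "
from h import *
togo(.533,.245,.031,102.7)"
```

```text
t: 15.45
ee_pos: [0.5344, 0.2457, 0.035]
orientation: [[-0.348, 0.937, 0.003], [0.937, 0.348, 0.001], [-0.0, 0.003, -1.0]]
ft_force: [-0.6, 0.7, -3.9]
width: 0.0232
gripper_force: 69.2
t 15.45 pos [0.5344 0.2457 0.035 ] ang 110.37 tilt [ 2.8e-03  7.0e-04 -1.0e+00] shift units [-0.01 -0.06  0.16] az units 1.67 F [-0.6  0.7 -3.9] M [-0.06  0.03 -0.01] w 0.0232 g 69.2
```

```bash
python3 -m crank '[[-1,[0,0,0],[0,0,0.5]],[-1,[0,0,0],[0,0,0.3]],[-1,[0,0,0],[0,0,0]],[-1,[0,0,0],[0,0,0]]]'
python3 -c "
from h import *
togo(.533,.245,.031,102.7)"
```

```text
t: 15.85
ee_pos: [0.533, 0.2453, 0.0342]
orientation: [[-0.29, 0.957, -0.0], [0.957, 0.29, -0.0], [-0.0, -0.0, -1.0]]
ft_force: [0.5, -0.1, -4.2]
width: 0.0232
gripper_force: 69.1
t 15.85 pos [0.533  0.2453 0.0342] ang 106.83 tilt [-0.e+00 -2.e-04 -1.e+00] shift units [-0.01 -0.01  0.13] az units 0.9 F [ 0.5 -0.1 -4.2] M [ 0.03 -0.04 -0.07] w 0.0232 g 69.1
```

```bash
python3 -m crank '[[-1,[0,0,0],[0,0,0.5]],[-1,[0,0,0],[0,0,0.4]],[-1,[0,0,0],[0,0,0]],[-1,[0,0,0.08],[0,0,0]],[-1,[0,0,0.08],[0,0,0]],[-1,[0,0,0.02],[0,0,0]],[-1,[0,0,0],[0,0,0]]]'
python3 -c "
from h import *
togo(.533,.245,.031,102.7)"
```

```text
t: 16.55
ee_pos: [0.5332, 0.2454, 0.0307]
orientation: [[-0.219, 0.976, 0.0], [0.976, 0.219, 0.001], [0.0, 0.0, -1.0]]
ft_force: [-1.5, 0.6, 3.3]
width: 0.0228
gripper_force: 69.9
t 16.55 pos [0.5332 0.2454 0.0307] ang 102.68 tilt [ 2.e-04  6.e-04 -1.e+00] shift units [-0.01 -0.01 -0.01] az units -0.0 F [-1.5  0.6  3.3] M [-0.13  0.49  0.03] w 0.0228 g 69.9
```

Contact at state z 0.0307, about 6 mm below the ledge level, so the lugs are seated on the notch floor. I release and retreat upward.

```bash
python3 -m crank '[[1,[0,0,0],[0,0,0]],[1,[0,0,0],[0,0,0]],[1,[0,0,0],[0,0,0]],[1,[0,0,0],[0,0,0]],[1,[0,0,0],[0,0,0]],[1,[0,0,-0.4],[0,0,0]],[1,[0,0,-0.8],[0,0,0]],[1,[0,0,-0.9],[0,0,0]],[1,[0,0,-0.9],[0,0,0]],[1,[0,0,-0.9],[0,0,0]]]'
python3 -m crank '[[1,[0,0,-0.8],[0,0,0]],[1,[0,0,-0.8],[0,0,0]],[1,[0,0,0],[0,0,0]],[1,[0,0,0],[0,0,0]]]'
python3 -c "
from h import *
togo(.533,.245,.031,102.7)
p,d=snap('side');w=world('side',d);hsv=cv2.cvtColor(p,cv2.COLOR_RGB2HSV)
q,_=snap('top')
cv2.imwrite('pics/s7.png',np.hstack([cv2.resize(p[100:200,260:380],(480,400),interpolation=2),cv2.resize(q[130:220,140:220],(320,400),interpolation=2)])[:,:,::-1])
near=np.hypot(w[...,0]-.533,w[...,1]-.2455)<.06
r=near&((hsv[...,0]<6)|(hsv[...,0]>172))&(hsv[...,1]>150)&(w[...,2]>.06)
P=w[r];print('red',len(P),np.percentile(P[:,2],[1,50,95,99]));t=P[P[:,2]>.089];print(cv2.minAreaRect((t[:,:2]*1000).astype(np.float32)),np.median(t[:,2]))
"
```

```text
t: 17.55
ee_pos: [0.5333, 0.2452, 0.1292]
orientation: [[-0.219, 0.976, 0.001], [0.976, 0.219, 0.0], [0.0, 0.001, -1.0]]
ft_force: [0.1, -0.3, 0.5]
width: 0.0851
gripper_force: 0.0
t: 17.95
ee_pos: [0.5333, 0.2452, 0.168]
orientation: [[-0.219, 0.976, 0.001], [0.976, 0.219, 0.001], [0.0, 0.001, -1.0]]
ft_force: [-0.6, -0.1, -0.5]
width: 0.0856
gripper_force: 0.0
t 17.95 pos [0.5333 0.2452 0.168 ] ang 102.66 tilt [ 9.e-04  7.e-04 -1.e+00] shift units [-0.01 -0.02  5.48] az units -0.01 F [-0.6 -0.1 -0.5] M [-0.    0.02  0.01] w 0.0856 g 0.0
red 222 [0.06130359 0.08169045 0.0937962  0.09460596]
((532.4773559570312, 240.9486541748047), (22.365251541137695, 48.14348602294922), 14.282510757446289) 0.0929534835558419
```

View pics/s7.png

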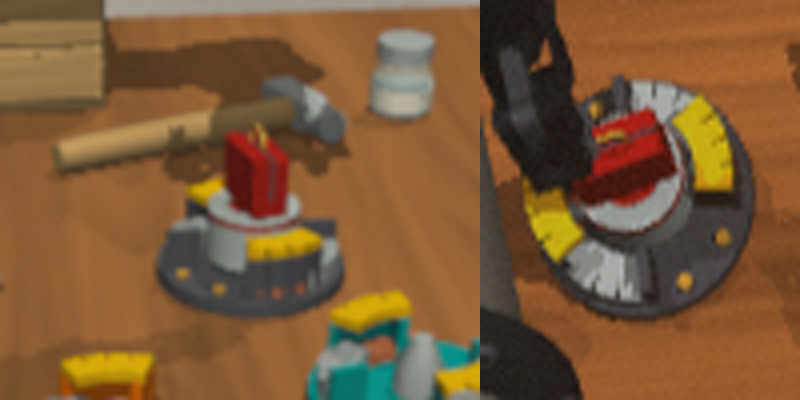

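The fixture sits upright in the dark mount with its lugs under the yellow hooks. The block top is at 93 mm against 92 expected, at about 103°, and the gripper is clear.

```bash
python3 -c "
from station import manip
print(manip.finish_job())"
```

```text
the job is handed in; nothing more can be done
None
```

The red fixture is in the dark bayonet mount, twisted clockwise and fully down in the locking notches, and the arm has let go and is clear; the arm never went near the green fixture and passed well above the blue one, and the job was handed in at about 18 s (no verdict was returned).

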